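# File a menu board under the weighted arm of its holder

### The arm

A 7-joint arm with a two-finger parallel gripper is mounted at the origin on a cart in front of the work surface, level with it; the furniture and walls round the work are solid. World frame = base frame: x ahead of the robot, y to its left, z up, the work surface at z = 0. Lengths are in m, angles in rad, forces in N, time in s.
With the tool pointing down it reaches from about 0.4 to 0.875 m from the base axis. Payload 19.3 kg.
Tool frame: the origin (TCP) lies at the very end of the fingers, on their centre line; the grasp point (between the pads) lies 19 mm behind it; z points along the fingers, y is the line along which they close (so a half turn about z gives the same grasp; the last joint's range is limited). The gripper opens to 85 mm and grips with 20 to 120 N. Pads are 22 mm wide; open, the fingers measure 114 mm over their backs; the gripper's body (76 mm by 85 mm) begins 54 mm behind the grasp point. The pads swing forward as they close: fully open they stand 13 mm farther back than shut.
Start: joints at [1.219, 0.521, -0.036, 1.599, 0.021, 1.021, -0.113], TCP at [0.174, -0.6, 0.201] pointing down, gripper open.
Joint ranges: [-2.91, 2.91], [-0.3, 2.13], [-1.5, 1.42], [0.17, 2.43], [-1.26, 4.41], [0.16, 1.93], [-2.52, 2.52]. Speed limits (rad/s): [1.89, 1.89, 2.39, 2.39, 3.01, 3.01, 3.01].

### API

Orientations are given as [roll, pitch, yaw] about the fixed x, y, z axes, in that order (R = Rz(yaw) Ry(pitch) Rx(roll)).
In Python, from workcell import bot gives the robot as it stands. The module is installed in compiled form; this text tells all that it offers.
- The arm moves only by the tool apply_moves, never from a script. Its arguments are lists of equal length, an entry for each row: "claw": the finger opening in m, from 0 to 0.0854; "xyz": the shift along the tool's x, y, z in m, a list of three; "twist": the turn, a rotation vector about the tool's x, y, z in rad, a list of three. A call has 1 to 20 rows; each row shifts and turns the commanded pose from where the row before left it, along the tool's axes as they then stand; what a row does not reach is not made up. A row lasts 1/10 s, in which the tool goes at most 50 mm and 8.59 degrees, less where a joint would pass 70% of its speed; a pose out of reach is approached as far as the arm can. A call with a gripper value outside its range is refused whole. The fingers move at their own pace and stop on an object; "force" is the grip in N (left out, the last holds). Time passes only in rows, so rows that do not move let the fingers close. It gives the time, the measured TCP pose, the force, the opening and the grip force at its end, in the units of the state.
- bot.observe(): the state, without advancing time (a new reading comes with each control period).
- bot.grab_frame(name): name is "scene" or "top"; returns a dict with "img" (420x560x3 uint8, red, green, blue), "vfov" (degrees; the focal length in pixels is half the picture's height over the tangent of half this angle, whatever the lens; pixels are square), "cx", "cy" (the principal point, pixels), "view" (4x4, takes a point from world to camera coordinates). Camera axes: x right, y up, looking along -z (the intrinsics and any distortion apply to the point x, -y, -z); pixel columns grow to the right and rows downward; lengths in m; the calibration is good to about 2 mm. A picture is of the moment at which its call begins. There is no depth.
- bot.job_done(): hands the job in; it is judged then, once.
Trained networks look in the newest picture that a camera, given by its name, has taken for a name from the list of things; names that differ only in an ending like _2 or _b are one class to them, and where a whole thing is asked for, a point or a joint stands for the part that bears it (a point fixed in the world has none). Each returns a list of dicts, best first, with "score" (0 to 1); they miss things now and then, are a little off and sometimes report something else, mostly with a low value. They report only what shows in the picture. A call takes as long as a camera call.
- bot.find_in(camera, query): "position" ([x, y, z] in m, in world coordinates, good to about 4 mm: the middle of the surface that is visible of it).
The state is a dict: "clock": time; "qpos": joint angles; "qd": joint speeds; "joint_efforts": joint torques, N m; "position": TCP position; "tool_rot": TCP orientation; "force": force on the tool from outside, world axes, zero at the start; "moment": the same for the moment, N m; "grip_width": finger opening in m; "finger_force": force on a finger pad.
Only numpy, scipy, OpenCV 4.12 (cv2) and the standard library are available. Lean on these libraries where they do the work, as an engineer would, in place of code of your own. Each camera call takes 0.05 s, during which the arm holds its last target. There are 200 camera calls.

### The job

Put the loose wooden menu board with the green band away in its holder: swing the holder's weighted arm up and over until it stays open by itself, then lay the board flat, paper side up, on the two boards already there, inside the four corner guides. Then lower the arm gently, without letting it slam, until its roller holds the pile down. Keep the two blue-banded boards in the holder, and leave the pager, card terminal and notebook where they are.

Things in the scene. Friction and masses are not known exactly. Their poses are not given: they have to be found in the camera images.
- menu_board_mid (a point): Centre (half-way up) of the loose menu board: light wood, 120 x 60 x 10 mm, about 60 g, green band near one end, white paper card on top. It lies flat left of the holder. x along its length (band 40 mm from the centre towards -x), y across, z up. Either end may point either way in the holder. The grinder's drum overhangs some 0.1 m behind it, from 0.39 m up: approach from the front.
- holder_floor (a point): Fixed board holder on four feet: centre of the pile area, on top of the white base plate (28 mm above the counter). x along the boards towards the hinge, away from the robot; y across; z up. Plate x -78 to +122, y -52 to +52 mm. Two boards, each 10 mm thick, lie here, so the pile's top is 20 mm above this point. Black hinge cheeks and a stop block stand behind, x from +84 mm, up to 50 mm above it.
- holder_place (a point): Where the centre of the third board belongs, 25 mm above holder_floor, same axes. Four L-shaped aluminium corner guides leave 132 x 70 mm free round the pile (6 mm play at each end of a board, 5 mm at each side). They are upright to 36 mm above the base plate, then flare outwards up to 45 mm. They cover only the corners: the middle 100 mm of each long side is open for fingers.
- holder_hinge (a point): Middle of the arm's hinge axis, which is level along the holder's y, 95 mm from holder_floor along +x and 40 mm above it. Axes as holder_floor (they do not turn with the arm).
- press_arm (a joint): Angle of the weighted arm (280 g), rad. At 0 it is level, points to the holder's -x and rests on three boards; on two boards it reads about -0.105; larger is higher. Upper stop 1.75. No spring: let go below about 1.4 it falls; above about 1.55 it leans back and stays up. About 3 N lifts it at the handle. A black roller, 20 mm thick and 44 mm long, sits 95 mm from the hinge.
- press_handle (a point): Centre of the arm's red handle, a barrel 26 mm thick and 36 mm long lying along the holder's y; pinch its flat ends from above (36 mm); it turns between the fingers as the arm swings. With the arm level it is 115 mm from the hinge axis towards the holder's -x and 30 mm above the axis; at the start about 38 mm above the pile's top. The frame turns with the arm, y stays along the hinge.
- pile_low_mid (a point): Centre of the lower of the two boards in the holder: same size as the loose one, blue band.
- pile_top_mid (a point): Centre of the upper of the two boards in the holder: same size, blue band; the arm's roller rests on it at the start.
- pager: White guest pager, 76 x 62 x 26 mm, on the counter beside the loose board (they may change places); origin at the centre of its underside. Bystander.
- terminal: Orange card terminal, 76 x 170 x 62 mm, to the right of the holder; origin at the centre of its underside. Bystander.
- pad: Blue spiral notebook, 120 x 89 x 14 mm, behind the holder; origin near the centre of its underside. Bystander.

How it is judged:
By the outcome, as a careful person would: the job done as asked, in the order asked, and still so for the second after the job is handed in, with the robot touching nothing.
It also fails if it takes over 72 s, if anything falls off the work surface, if the arm or the gripper's body presses on something with over 40 N, if the wrist force passes 120 N, or if a joint passes its speed limit or range.

## Working session

There is one attempt and no reset: what is moved stays moved. The work goes in short steps, Python scripts to look and compute and a tool call to move; the robot and the scene stay as the last step left them, time stands still between calls to the robot, and variables do not carry over. Pictures are saved under pics/ and viewed, at most 10 in all, crops included, and the job is handed in when it is done.

Besides the shell and the picture viewer there is one more tool, called after "Request:" in YAML: its name, and indented under it one key for each argument. apply_moves: Moves the arm, as the interface text tells. Its arguments: {"type":"object","properties":{"claw":{"type":"array"},"xyz":{"type":"array"},"twist":{"type":"array"},"force":{"type":"number"}},"required":["claw","xyz","twist"]}

```bash
mkdir -p pics; cat > h.py <<'E'
import numpy as np, cv2
from workcell import bot
from scipy.spatial.transform import Rotation as R
def K(f):
    h=f["img"].shape[0]; F=h/2/np.tan(np.radians(f["vfov"])/2); return F,f["cx"],f["cy"]
def proj(f,p):
    F,cx,cy=K(f); c=(np.array(f["view"])@np.append(p,1))[:3]; return np.array([cx+F*c[0]/-c[2], cy-F*c[1]/-c[2]])
def unproj(f,u,v,z):
    F,cx,cy=K(f); V=np.array(f["view"]); Rm=V[:3,:3]; o=-Rm.T@V[:3,3]
    d=Rm.T@np.array([(u-cx)/F,-(v-cy)/F,-1]); return o+d*(z-o[2])/d[2]
def save(f,n): cv2.imwrite(f"pics/{n}.png",cv2.cvtColor(f["img"],cv2.COLOR_RGB2BGR))
E
python3 - <<'E'
from h import *
s=bot.observe(); print({k:np.round(v,3) for k,v in s.items()})
for c in("scene","top"):
    f=bot.grab_frame(c); save(f,c+"0"); print(c,[k for k in f],f["vfov"],f["cx"],f["cy"],np.round(f["view"],3).tolist())
    for q in("menu_board_mid","pile_top_mid","press_handle","holder_floor","press_arm","pager","terminal","pad"):
        try: print(q,[(np.round(d["position"],3).tolist(),round(d["score"],2),proj(f,d["position"]).round().tolist()) for d in bot.find_in(c,q)[:3]])
        except Exception as e: print(q,e)
E
```

```text
{'clock': np.float64(0.0), 'qpos': array([ 1.219,  0.522, -0.036,  1.6  ,  0.021,  1.021, -0.113]), 'qd': array([-0.002,  0.001, -0.001,  0.001, -0.   ,  0.001, -0.001]), 'joint_efforts': array([ 0.0000e+00, -9.2712e+01,  1.9800e+00, -3.6992e+01,  1.8000e-02,
        8.0000e-03,  0.0000e+00]), 'position': array([ 0.174, -0.6  ,  0.201]), 'tool_rot': array([-3.14 ,  0.   ,  0.282]), 'force': array([ 0.032, -0.213,  0.269]), 'moment': array([ 0.016, -0.016,  0.019]), 'finger_force': np.float64(0.0), 'grip_width': np.float64(0.085)}
scene ['img', 'vfov', 'cx', 'cy', 'view'] 51.42279833401475 284.57263123271036 209.0629618468969 [[0.733, -0.68, -0.025, -0.595], [0.296, 0.286, 0.911, -0.183], [-0.613, -0.675, 0.411, -0.953], [0.0, 0.0, 0.0, 1.0]]
menu_board_mid [([0.457, -0.135, 0.01], 0.73, [220.0, 238.0])]
pile_top_mid [([0.435, -0.329, 0.047], 0.83, [261.0, 256.0]), ([0.484, -0.378, 0.031], 0.22, [292.0, 262.0])]
press_handle [([0.499, -0.369, 0.067], 0.42, [293.0, 244.0]), ([0.438, -0.599, 0.036], 0.22, [357.0, 313.0])]
holder_floor [([0.485, -0.378, 0.034], 0.78, [292.0, 261.0])]
pre
[... 306 characters left out ...]
151837612496 [[0.03, -0.999, -0.029, -0.27], [0.992, 0.026, 0.123, -0.575], [-0.122, -0.033, 0.992, -1.152], [0.0, 0.0, 0.0, 1.0]]
menu_board_mid [([0.458, -0.116, 0.006], 0.93, [231.0, 256.0]), ([0.454, -0.329, 0.049], 0.45, [305.0, 259.0]), ([0.688, -0.428, 0.012], 0.25, [340.0, 181.0])]
pile_top_mid [([0.455, -0.328, 0.05], 0.89, [304.0, 259.0])]
press_handle [([0.461, -0.338, 0.069], 0.64, [308.0, 257.0])]
holder_floor [([0.481, -0.335, 0.029], 0.65, [307.0, 250.0])]
press_arm [([0.46, -0.335, 0.066], 0.89, [307.0, 257.0])]
pager []
terminal [([0.458, -0.577, 0.038], 0.76, [393.0, 261.0])]
pad [([0.461, -0.335, 0.065], 0.75, [307.0, 257.0]), ([0.693, -0.429, 0.01], 0.74, [340.0, 179.0])]
```

```bash
python3 - <<'E'
import cv2
for n,(a,b,c,d) in {"top0":(130,340,190,470),"scene0":(170,380,140,420)}.items():
    i=cv2.imread(f"pics/{n}.png")[a:b,c:d]; i=cv2.resize(i,(800,int(800*(b-a)/(d-c))),interpolation=cv2.INTER_CUBIC)
    for u in range(c,d,20): cv2.putText(i,str(u),(int((u-c)*800/(d-c)),8),0,.3,(0,0,255))
    for v in range(a,b,20): cv2.putText(i,str(v),(0,int((v-a)*800/(d-c))+4),0,.3,(0,0,255))
    cv2.imwrite(f"pics/{n}c.png",i)
E
```

```text
(no output)
```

View pics/top0c.png

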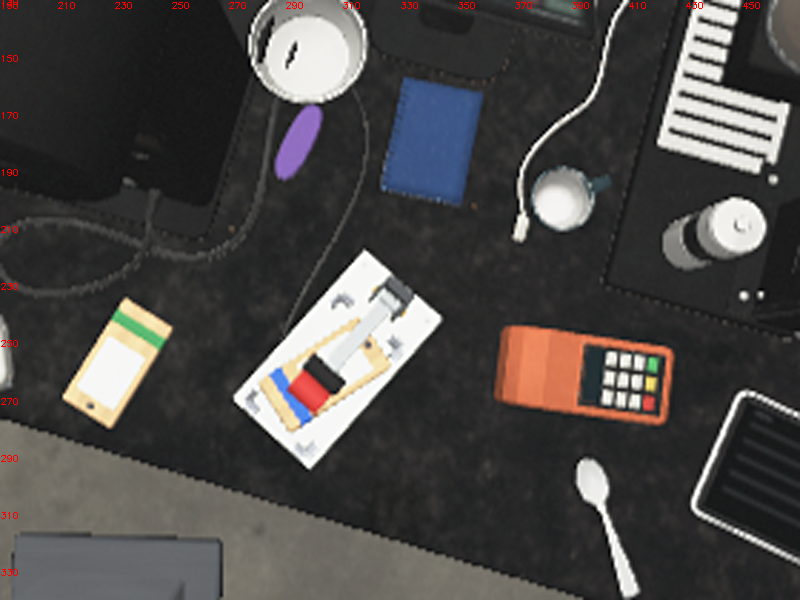

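View pics/scene0c.png

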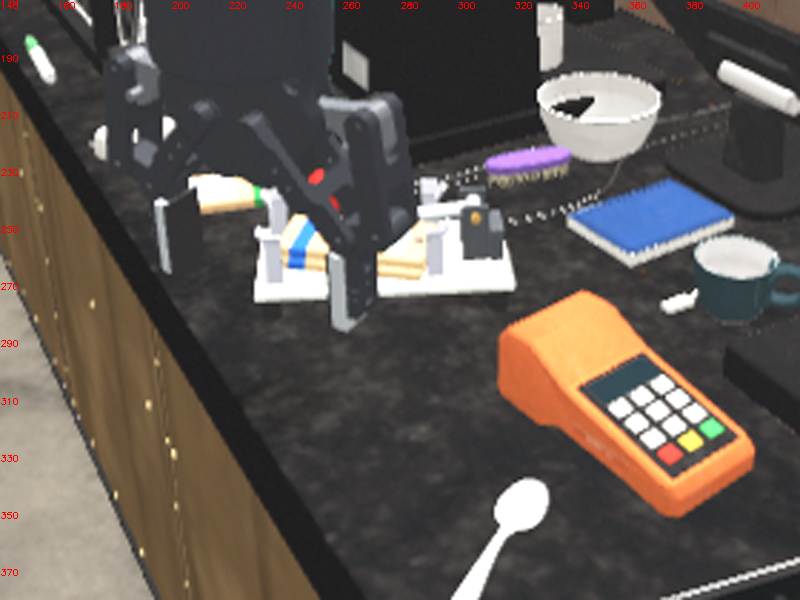

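The top crop shows the plate corners at about (318,217), (345,241), (298,294) and (272,269). The red handle is near (297,269), and the loose board's corners are near (234,234), (250,244), (228,279) and (212,269). The scene camera is partly blocked by the gripper. The terminal and notebook stand clear of the holder.

```bash
python3 - <<'E'
from h import *
f=bot.grab_frame("top"); im=f["img"]
def rect(mask,z,name):
    n,l,st,ce=cv2.connectedComponentsWithStats(mask.astype(np.uint8))
    return n,l,st,ce
def fit(pts,z,name):
    w=np.array([unproj(f,u,v,z)[:2] for u,v in pts])
    e=np.roll(w,-1,0)-w; print(name,w.round(4).tolist(),"c",w.mean(0).round(4),"len",np.linalg.norm(e,axis=1).round(4),"ang",np.degrees(np.arctan2(e[:,1],e[:,0])).round(1))
P=[(317.8,217.5),(344.7,241.3),(298.5,293.8),(271.9,269.3)]
B=[(234.5,234.3),(250.2,244.5),(228.5,279.5),(212,269)]
fit(P,.028,"plate");fit(B,.01,"board")
# subpixel by segmentation
hsv=cv2.cvtColor(im,cv2.COLOR_RGB2HSV)
bright=(hsv[...,2]>120).astype(np.uint8)
for nm,(a,b,c,d),z in(("board",(225,290,205,258),.01),("plate",(210,300,265,350),.028)):
    m=np.zeros_like(bright); m[a:b,c:d]=bright[a:b,c:d]
    cs,_=cv2.findContours(m,cv2.RETR_EXTERNAL,cv2.CHAIN_APPROX_NONE); k=max(cs,key=cv2.contourArea)
    w=np.array([unproj(f,u,v,z)[:2] for u,v in cv2.convexHull(k)[:,0]]).astype(np.float32)
    print(nm,cv2.minAreaRect(w*1000), cv2.boundingRect(k))
red=((hsv[...,0]<6)|(hsv[...,0]>174))&(hsv[...,1]>150)&(hsv[...,2]>90); red[:,:280]=0;red[:,330:]=0
v,u=np.nonzero(red[240:290]);print("handle",unproj(f,u.mean(),v.mean()+240,.08),u.mean(),v.mean()+240,len(u))
E
```

```text
plate [[0.5753, -0.3646], [0.509, -0.4425], [0.3572, -0.3143], [0.4234, -0.237]] c [ 0.4662 -0.3396] len [0.1023 0.1986 0.1018 0.1984] ang [-130.4  139.8   49.4  -40. ]
board [[0.5215, -0.1232], [0.493, -0.1705], [0.3902, -0.1115], [0.4188, -0.0621]] c [ 0.4559 -0.1168] len [0.0552 0.1185 0.0571 0.1195] ang [-121.1  150.2   59.9  -30.8]
board ((456.47137451171875, -115.15921020507812), (60.38507080078125, 120.53811645507812), 59.95016860961914) (212, 234, 38, 46)
plate ((467.01983642578125, -337.7447204589844), (105.01378631591797, 201.24917602539062), 49.645660400390625) (272, 217, 73, 77)
handle [ 0.43363743 -0.30959024  0.08      ] 297.7699115044248 266.5486725663717 113
```

The measured sizes check out: plate 200x104 mm, board 120x60 mm, and the handle is within 1 mm of the hinge geometry. The holder yaw is about -40.3°. First I turn the tool, then travel to above the handle.

Request:
apply_moves:
  claw: [0.07,0.07,0.07,0.07,0.07,0.07,0.07,0.07,0.07,0.07,0.07,0.07,0.07,0.07,0.07,0.07,0.07,0.07,0.07,0.07]
  xyz:
    - [0,0,0]
    - [0,0,0]
    - [0,0,0]
    - [0,0,0]
    - [0,0,0]
    - [0,0,0]
    - [0,0,0]
    - [0,0,0]
    - [0,0,0]
    - [0,0,0]
    - [0.001,-0.03,0]
    - [0.001,-0.04,0]
    - [0.001,-0.04,0]
    - [0.001,-0.04,0]
    - [0.001,-0.04,0]
    - [0.001,-0.04,0]
    - [0.001,-0.04,0]
    - [0.001,-0.04,0]
    - [0.001,-0.04,0]
    - [0.001,-0.039,0]
  twist:
    - [0,0,0.0986]
    - [0,0,0.0986]
    - [0,0,0.0986]
    - [0,0,0.0986]
    - [0,0,0.0986]
    - [0,0,0.0986]
    - [0,0,0.0986]
    - [0,0,0.0986]
    - [0,0,0.0986]
    - [0,0,0.0986]
    - [0,0,0]
    - [0,0,0]
    - [0,0,0]
    - [0,0,0]
    - [0,0,0]
    - [0,0,0]
    - [0,0,0]
    - [0,0,0]
    - [0,0,0]
    - [0,0,0]
  force: 20

```text
clock: 2.95
position: [0.4343, -0.3089, 0.2015]
tool_rot: [-3.141, -0.0, -0.704]
force: [0.6, -0.8, 0.0]
grip_width: 0.0698
finger_force: 0.0
```

Request:
apply_moves:
  claw: [0.06,0.06,0.06,0.06,0.06,0.06,0.06]
  xyz:
    - [0,0.001,0.02]
    - [0,0,0.03]
    - [0,0,0.03]
    - [0,0,0.03]
    - [0,0,0.015]
    - [0,0,0.007]
    - [0,0,0]
  twist:
    - [0,0,0]
    - [0,0,0]
    - [0,0,0]
    - [0,0,0]
    - [0,0,0]
    - [0,0,0]
    - [0,0,0]

```text
clock: 3.65
position: [0.4324, -0.311, 0.0689]
tool_rot: [3.141, 0.001, -0.704]
force: [-0.0, 0.7, 0.4]
grip_width: 0.06
finger_force: 0.0
```

```bash
python3 - <<'E'
from h import *
f=bot.grab_frame("scene"); i=f["img"][170:320,180:380]; print(bot.observe()["position"])
p=bot.observe()["position"]; print(proj(f,p), proj(f,[.4332,-.3097,.086]))
cv2.imwrite("pics/s1.png",cv2.resize(i[...,::-1],(800,600),interpolation=cv2.INTER_CUBIC))
E
```

```text
[ 0.43274825 -0.31124651  0.06963071]
[254.45398435 244.68674201] [253.78393898 237.94628497]
```

View pics/s1.png

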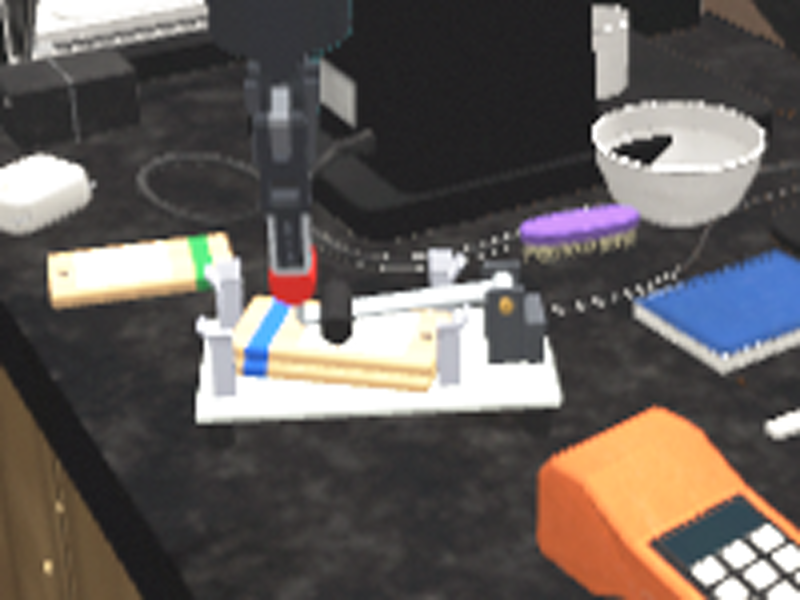

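The view shows the gripper straddling the red handle, which is near crop (292,274). The fingertips look rather high, ending at about crop y=272. I'll calibrate how far the tips are set back using the first picture.

```bash
python3 - <<'E'
from h import *
f=bot.grab_frame("scene"); save(f,"s2")
def tips(p,yaw,w,z):
    y=np.array([np.sin(yaw),-np.cos(yaw),0]); p=np.array(p)
    return [proj(f,p+s*w/2*y+[0,0,z]).round(1).tolist() for s in(1,-1)]
for z in(0,.013): print("start",z,tips([.174,-.6,.201],.282,.085,z),tips([.174,-.6,.201],.282,.105,z))
for z in(0,.01,.02,.03): print("now",z,tips([.4327,-.3112,.0696],-.704,.06,z),tips([.4327,-.3112,.0696],-.704,.08,z))
i=f["img"][200:275,210:310]
a=cv2.imread("pics/scene0.png")[200:300,180:290]
cv2.imwrite("pics/s2c.png",np.hstack([cv2.resize(i[...,::-1],(400,300),interpolation=cv2.INTER_CUBIC),cv2.resize(a,(330,300),interpolation=cv2.INTER_CUBIC)]))
E
```

```text
start 0 [[262.7, 310.0], [210.6, 291.0]] [[269.4, 312.4], [204.9, 289.0]]
start 0.013 [[262.3, 301.5], [209.7, 283.0]] [[269.0, 303.9], [203.9, 280.9]]
now 0 [[254.2, 251.4], [254.7, 238.4]] [[254.1, 253.7], [254.7, 236.4]]
now 0.01 [[253.9, 247.3], [254.4, 234.6]] [[253.8, 249.6], [254.5, 232.6]]
now 0.02 [[253.7, 243.3], [254.2, 230.7]] [[253.6, 245.5], [254.3, 228.7]]
now 0.03 [[253.4, 239.2], [254.0, 226.8]] [[253.3, 241.4], [254.1, 224.8]]
```

View pics/s2c.png

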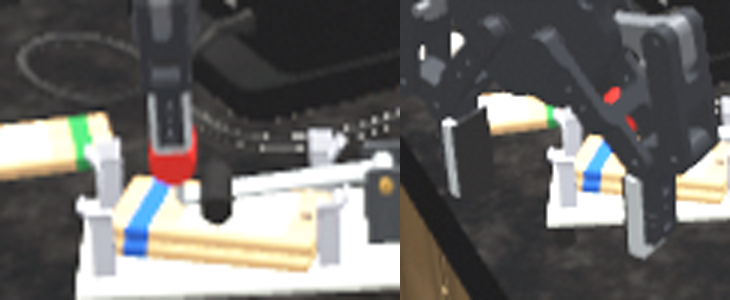

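The pictures suggest the tips sit about 30 mm above the reported TCP at this opening. I'll lower 20 mm, which clears the pile either way, close, and check.

Request:
apply_moves:
  claw: [0.06,0.06,0.06,0.06,0.06]
  xyz:
    - [0,-0.001,0.005]
    - [0,0,0.005]
    - [0,0,0.005]
    - [0,0,0.005]
    - [0,0,0]
  twist:
    - [0,0,0]
    - [0,0,0]
    - [0,0,0]
    - [0,0,0]
    - [0,0,0]

```text
clock: 4.25
position: [0.4329, -0.3101, 0.0485]
tool_rot: [3.141, 0.001, -0.704]
force: [0.0, -0.5, -0.9]
grip_width: 0.06
finger_force: 0.0
```

Request:
apply_moves:
  claw: [0.03,0.03,0.03,0.03,0.03,0.03]
  xyz:
    - [0,0,0]
    - [0,0,0]
    - [0,0,0]
    - [0,0,0]
    - [0,0,0]
    - [0,0,0]
  twist:
    - [0,0,0]
    - [0,0,0]
    - [0,0,0]
    - [0,0,0]
    - [0,0,0]
    - [0,0,0]
  force: 25

```text
clock: 4.85
position: [0.4338, -0.3098, 0.0496]
tool_rot: [-3.141, -0.0, -0.704]
force: [2.8, 4.7, 4.2]
grip_width: 0.0358
finger_force: 27.0
```

```bash
python3 - <<'E'
from h import *
f=bot.grab_frame("scene"); save(f,"s3"); p=bot.observe()["position"]; print(p,proj(f,p))
y=np.array([.647,.763,0])
for z in (0,.01,.02,.03): print(z,proj(f,p-y*.022+[0,0,z]))
i=f["img"][200:275,210:310]
cv2.imwrite("pics/s3c.png",cv2.resize(i[...,::-1],(800,600),interpolation=cv2.INTER_CUBIC))
E
```

```text
[ 0.43383542 -0.3098398   0.04962201] [254.89964516 252.05281475]
0 [254.73004629 256.99910094]
0.01 [254.49193443 253.08453958]
0.02 [254.25178621 249.1365004 ]
0.03 [254.00957539 245.15455209]
```

View pics/s3c.png

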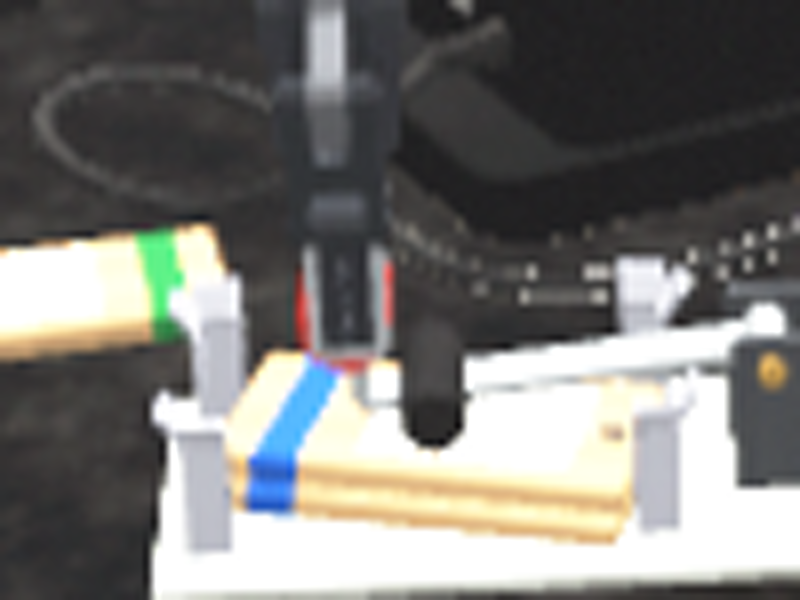

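The fingers hold the handle (35.8 mm, 27 N), with the tips just above the barrel's bottom. Next I work out the swing rows.

```bash
python3 - <<'E'
import numpy as np
r=np.hypot(.115,.03);ph=np.arctan2(.03,.115)
def path(a0,a1,n):
    t=np.linspace(a0,a1,n+1)+ph; d=np.c_[-r*np.cos(t),0*t,-r*np.sin(t)]; c=np.diff(np.round(d-d[0],4),axis=0); return (c.round(4)+0).tolist()
print(path(-.105,1.68,20)); print(path(1.75,.0,40))
E
```

```text
[[0.0021, 0.0, -0.0104], [0.0029, 0.0, -0.0102], [0.0039, 0.0, -0.0099], [0.0047, 0.0, -0.0094], [0.0056, 0.0, -0.0091], [0.0063, 0.0, -0.0085], [0.0071, 0.0, -0.0079], [0.0077, 0.0, -0.0072], [0.0084, 0.0, -0.0065], [0.0089, 0.0, -0.0058], [0.0094, 0.0, -0.0049], [0.0098, 0.0, -0.0041], [0.0101, 0.0, -0.0032], [0.0104, 0.0, -0.0022], [0.0105, 0.0, -0.0014], [0.0106, 0.0, -0.0004], [0.0106, 0.0, 0.0006], [0.0105, 0.0, 0.0015], [0.0103, 0.0, 0.0024], [0.0101, 0.0, 0.0033]]
[[-0.0048, 0.0, -0.0021], [-0.0048, 0.0, -0.0019], [-0.0049, 0.0, -0.0016], [-0.005, 0.0, -0.0015], [-0.0051, 0.0, -0.0012], [-0.0051, 0.0, -0.001], [-0.0051, 0.0, -0.0008], [-0.0052, 0.0, -0.0005], [-0.0052, 0.0, -0.0003], [-0.0052, 0.0, -0.0001], [-0.0052, 0.0, 0.0001], [-0.0052, 0.0, 0.0003], [-0.0051, 0.0, 0.0006], [-0.0052, 0.0, 0.0008], [-0.0051, 0.0, 0.0011], [-0.005, 0.0, 0.0012], [-0.005, 0.0, 0.0015], [-0.0049, 0.0, 0.0017], [-0.0049, 0.0, 0.0019], [-0.0047, 0.0, 0.0021], [-0.0047, 0.0, 0.0023], [-0.0045, 0.0, 0.0026], [-0.0044, 0.0, 0.0027], [-0.0043, 0.0, 0.0029], [-0.0042, 0.0, 0.0031], [-0.0041, 0.0, 0.0032], [-0.0039, 0.0, 0.0035], [-0.0037, 0.0, 0.0036], [-0.0036, 0.0, 0.0038], [-0.0034, 0.0, 0.0039], [-0.0032, 0.0, 0.0041], [-0.0031, 0.0, 0.0042], [-0.0028, 0.0, 0.0043], [-0.0027, 0.0, 0.0045], [-0.0025, 0.0, 0.0046], [-0.0022, 0.0, 0.0046], [-0.0021, 0.0, 0.0048], [-0.0019, 0.0, 0.0049], [-0.0016, 0.0, 0.0049], [-0.0014, 0.0, 0.005]]
```

Request:
apply_moves:
  claw: [0.03,0.03,0.03,0.03,0.03,0.03,0.03,0.03,0.03,0.03]
  xyz:
    - [0.0021,0.0,-0.0104]
    - [0.0029,0.0,-0.0102]
    - [0.0039,0.0,-0.0099]
    - [0.0047,0.0,-0.0094]
    - [0.0056,0.0,-0.0091]
    - [0.0063,0.0,-0.0085]
    - [0.0071,0.0,-0.0079]
    - [0.0077,0.0,-0.0072]
    - [0.0084,0.0,-0.0065]
    - [0.0089,0.0,-0.0058]
  twist:
    - [0,0,0]
    - [0,0,0]
    - [0,0,0]
    - [0,0,0]
    - [0,0,0]
    - [0,0,0]
    - [0,0,0]
    - [0,0,0]
    - [0,0,0]
    - [0,0,0]

```text
clock: 5.9
position: [0.4776, -0.347, 0.1341]
tool_rot: [-3.141, 0.001, -0.704]
force: [4.7, 2.9, -9.7]
grip_width: 0.0352
finger_force: 26.0
```

Request:
apply_moves:
  claw: [0.03,0.03,0.03,0.03,0.03,0.03,0.03,0.03,0.03,0.03,0.03]
  xyz:
    - [0.0094,0.0,-0.0049]
    - [0.0098,0.0,-0.0041]
    - [0.0101,0.0,-0.0032]
    - [0.0104,0.0,-0.0022]
    - [0.0105,0.0,-0.0014]
    - [0.0106,0.0,-0.0004]
    - [0.0106,0.0,0.0006]
    - [0.0105,0.0,0.0015]
    - [0.0103,0.0,0.0024]
    - [0.0101,0.0,0.0033]
    - [0,0,0]
  twist:
    - [0,0,0]
    - [0,0,0]
    - [0,0,0]
    - [0,0,0]
    - [0,0,0]
    - [0,0,0]
    - [0,0,0]
    - [0,0,0]
    - [0,0,0]
    - [0,0,0]
    - [0,0,0]

```text
clock: 7.0
position: [0.5568, -0.4144, 0.1427]
tool_rot: [-3.141, -0.002, -0.704]
force: [4.8, 4.2, 6.0]
grip_width: 0.0351
finger_force: 25.9
```

```bash
python3 - <<'E'
from h import *
f=bot.grab_frame("scene"); save(f,"s4"); p=bot.observe()["position"]; print(p,proj(f,p))
i=f["img"][140:290,200:400]
cv2.imwrite("pics/s4c.png",cv2.resize(i[...,::-1],(800,600),interpolation=cv2.INTER_CUBIC))
E
```

```text
[ 0.55654525 -0.41406605  0.14288967] [326.19061681 211.79557726]
```

View pics/s4c.png

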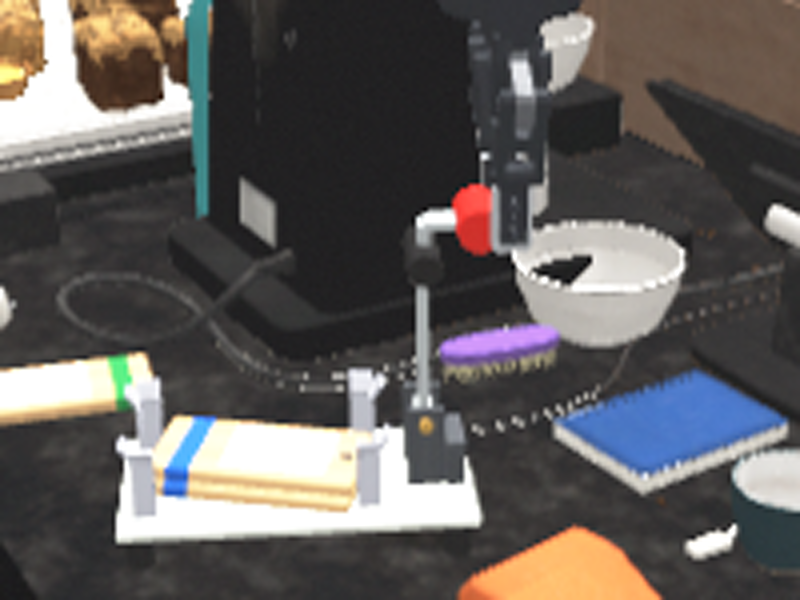

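The arm is nearly upright, with the handle at about crop (475,218). The pads have slipped towards its far edge. I'll estimate the joint angle from the projections.

```bash
python3 - <<'E'
from h import *
f=bot.grab_frame("scene"); hx=np.array([.763,-.647,0]);H=np.array([.5225,-.3858,.068])
for a in(1.4,1.5,1.55,1.6,1.65,1.7):
    t=a+.2552
    q=lambda r,t:((proj(f,H-r*np.cos(t)*hx+[0,0,r*np.sin(t)])-[200,140])*4).round()
    print(a,"handle",q(.1188,t),"roller",q(.095,a))
print(bot.observe()["force"],((proj(f,H)-[200,140])*4).round())
E
```

```text
1.4 handle [443. 217.] roller [394. 261.]
1.5 handle [464. 218.] roller [412. 258.]
1.55 handle [475. 220.] roller [421. 257.]
1.6 handle [486. 222.] roller [429. 257.]
1.65 handle [496. 225.] roller [438. 257.]
1.7 handle [506. 228.] roller [447. 258.]
[4.54206711 2.44721286 5.05323529] [425. 411.]
```

Request:
apply_moves:
  claw: [0.03,0.03,0.03,0.03,0.03,0.03]
  xyz:
    - [0.003,0,0.0006]
    - [0.003,0,0.0006]
    - [0.003,0,0.0008]
    - [0.003,0,0.001]
    - [0.003,0,0.001]
    - [0,0,0]
  twist:
    - [0,0,0]
    - [0,0,0]
    - [0,0,0]
    - [0,0,0]
    - [0,0,0]
    - [0,0,0]
  force: 40

```text
clock: 7.7
position: [0.5667, -0.4227, 0.1378]
tool_rot: [-3.141, 0.002, -0.704]
force: [1.3, 5.7, -1.4]
grip_width: 0.0343
finger_force: 40.3
```

```bash
cat > hd.py <<'E'
from h import *
f=bot.grab_frame("scene"); hsv=cv2.cvtColor(f["img"],cv2.COLOR_RGB2HSV)
red=((hsv[...,0]<5)|(hsv[...,0]>174))&(hsv[...,1]>160)&(hsv[...,2]>90)
n,l,st,ce=cv2.connectedComponentsWithStats(red.astype(np.uint8))
for k in range(1,n):
    if st[k,4]>8: print("red x,y,w,h,area",st[k].tolist(),ce[k].round(1))
print("force",bot.observe()["force"].round(1),bot.observe()["position"].round(4))
E
python3 hd.py
```

```text
red x,y,w,h,area [318, 188, 11, 17, 139] [323.9 195.6]
red x,y,w,h,area [370, 325, 9, 8, 41] [373.8 328.5]
force [ 2.2  4.9 -2.1] [ 0.5666 -0.4227  0.1379]
```

The arm moved with it to about 1.64 rad, so I release it and rise straight up.

Request:
apply_moves:
  claw: [0.045,0.055,0.065,0.07,0.07,0.07,0.07,0.07]
  xyz:
    - [0,0,0]
    - [0,0,0]
    - [0,0,0]
    - [0,0,0]
    - [0,0,-0.02]
    - [0,0,-0.025]
    - [0,0,-0.015]
    - [0,0,0]
  twist:
    - [0,0,0]
    - [0,0,0]
    - [0,0,0]
    - [0,0,0]
    - [0,0,0]
    - [0,0,0]
    - [0,0,0]
    - [0,0,0]
  force: 30

```text
clock: 8.55
position: [0.5673, -0.4243, 0.2009]
tool_rot: [-3.141, -0.003, -0.704]
force: [0.0, -0.6, -0.2]
grip_width: 0.0701
finger_force: 0.0
```

```bash
python3 hd.py; python3 - <<'E'
from h import *
f=bot.grab_frame("scene");save(f,"s5");hx=np.array([.763,-.647,0]);H=np.array([.5225,-.3858,.068])
for a in(1.55,1.65,1.75): print(a,proj(f,H-.1188*np.cos(a+.2552)*hx+[0,0,.1188*np.sin(a+.2552)]))
print([ (np.round(d["position"],3),d["score"]) for d in bot.find_in("top","menu_board_mid")])
E
```

```text
red x,y,w,h,area [322, 189, 13, 17, 159] [328.2 197.2]
red x,y,w,h,area [370, 325, 9, 8, 41] [373.8 328.5]
force [ 1.   0.1 -0.2] [ 0.5668 -0.4239  0.1993]
1.55 [318.79042394 195.022103  ]
1.65 [324.05032965 196.24095904]
1.75 [329.10225502 197.94137394]
[(array([ 0.456, -0.113,  0.008]), 0.92)]
```

The arm stays open at its upper stop. Now I go to the loose board, coming from the front.

Request:
apply_moves:
  claw: [0.08,0.08,0.08,0.08,0.08,0.08,0.08,0.08,0.08,0.08,0.08,0.08,0.08,0.08,0.08,0.08]
  xyz:
    - [-0.03,0,0]
    - [-0.04,0,0]
    - [-0.04,0,0]
    - [-0.04,0,0]
    - [-0.04,0,0]
    - [-0.04,0,0]
    - [-0.03,-0.01,0]
    - [-0.024,-0.03,0]
    - [0,-0.03,0]
    - [0,-0.03,0]
    - [0,-0.03,0]
    - [0,-0.03,0]
    - [0,-0.004,0]
    - [0,0,0]
    - [0,0,0]
    - [0,0,0]
  twist:
    - [0,0,0]
    - [0,0,0]
    - [0,0,0]
    - [0,0,0]
    - [0,0,0]
    - [0,0,0]
    - [0,0,0]
    - [0,0,0]
    - [0,0,0]
    - [0,0,0]
    - [0,0,0]
    - [0,0,0]
    - [0,0,-0.09]
    - [0,0,-0.089]
    - [0,0,0]
    - [0,0,0]

```text
clock: 10.3
position: [0.4559, -0.1149, 0.1981]
tool_rot: [3.141, 0.001, -0.528]
force: [-0.0, -0.7, -0.1]
grip_width: 0.0802
finger_force: 0.0
```

Request:
apply_moves:
  claw: [0.08,0.08,0.08,0.08,0.08,0.08]
  xyz:
    - [0.001,0.001,0.04]
    - [0,0,0.05]
    - [0,0,0.045]
    - [0,0,0.025]
    - [0,0,0.015]
    - [0,0,0]
  twist:
    - [0,0,0]
    - [0,0,0]
    - [0,0,0]
    - [0,0,0]
    - [0,0,0]
    - [0,0,0]

```text
clock: 10.9
position: [0.4552, -0.1161, 0.0218]
tool_rot: [3.14, 0.003, -0.528]
force: [0.1, 0.6, 0.5]
grip_width: 0.08
finger_force: 0.0
```

```bash
python3 - <<'E'
from h import *
f=bot.grab_frame("scene"); save(f,"s6"); p=bot.observe()["position"]; print(p,proj(f,p),bot.observe()["force"])
t=np.array([.5045,.864,0])
for z in (0,.01,.02,.03): print(z,((proj(f,p-t*.045+[0,0,z])-[170,180])*6).round(),((proj(f,p+t*.045+[0,0,z])-[170,180])*6).round())
i=f["img"][180:280,170:300]
cv2.imwrite("pics/s6c.png",cv2.resize(i[...,::-1],(780,600),interpolation=cv2.INTER_CUBIC))
E
```

```text
[ 0.45595226 -0.11622787  0.02306661] [215.16230109 231.84877611] [0.06292892 0.17365088 0.40977135]
0 [279. 358.] [263. 267.]
0.01 [277. 337.] [261. 247.]
0.02 [275. 316.] [259. 227.]
0.03 [273. 295.] [257. 207.]
```

View pics/s6c.png

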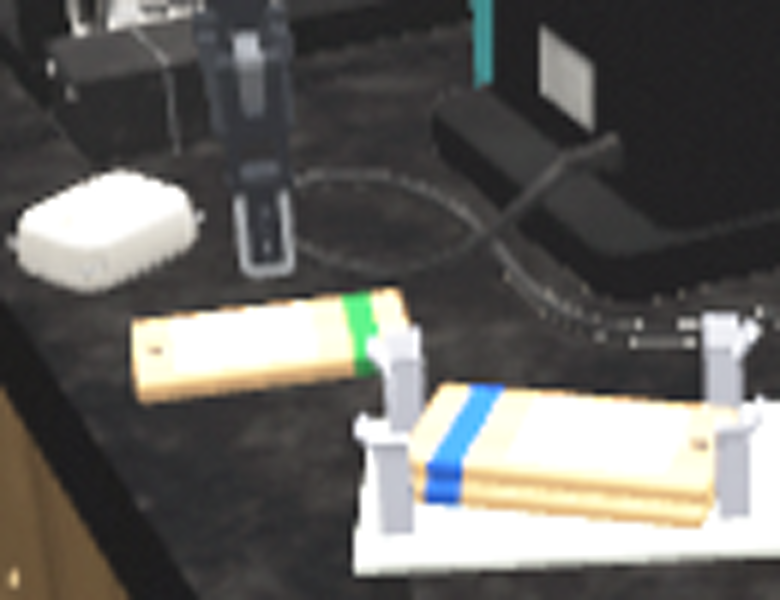

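The near fingertip shows at crop (267,277). That puts it about 39 mm above the reported TCP, so the tips are near z≈0.06. I'll descend most of the way, then feel for the counter.

Request:
apply_moves:
  claw: [0.078,0.078,0.078,0.078,0.078,0.078]
  xyz:
    - [0,0,0.015]
    - [0,0,0.015]
    - [0,0,0.008]
    - [0,0,0.004]
    - [0,0,0]
    - [0,0,0]
  twist:
    - [0,0,0]
    - [0,0,0]
    - [0,0,0]
    - [0,0,0]
    - [0,0,0]
    - [0,0,0]

```text
clock: 11.55
position: [0.457, -0.1162, -0.0178]
tool_rot: [-3.141, -0.001, -0.526]
force: [0.1, 0.3, -0.0]
grip_width: 0.0781
finger_force: 0.0
```

```bash
python3 - <<'E'
from h import *
f=bot.grab_frame("scene"); save(f,"s7"); p=bot.observe()["position"]; print(p,bot.observe()["force"])
i=f["img"][190:270,170:270]
cv2.imwrite("pics/s7c.png",cv2.resize(i[...,::-1],(750,600),interpolation=cv2.INTER_CUBIC))
E
```

```text
[ 0.45701858 -0.11620335 -0.01779899] [ 0.16128792 -0.07981789  0.03587679]
```

View pics/s7c.png

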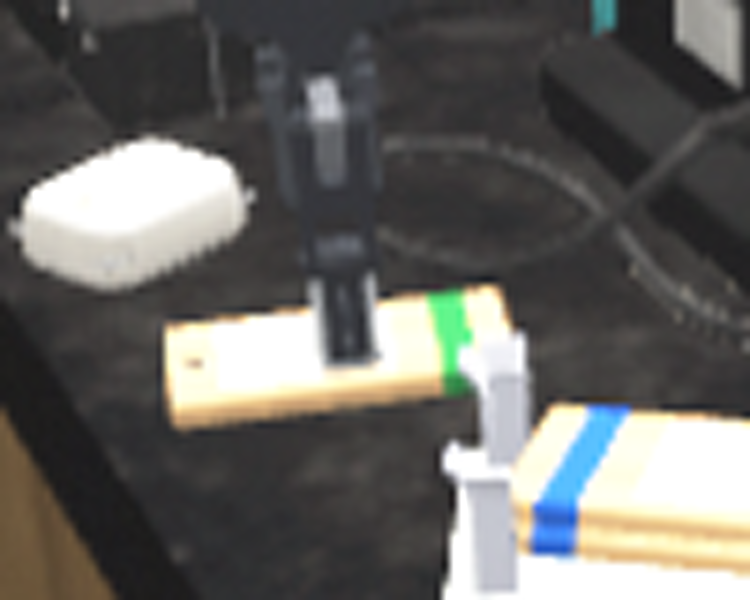

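The bias is confirmed: the tips are about 20 mm above the counter. I step down, watching the force.

Request:
apply_moves:
  claw: [0.075,0.075,0.075,0.075,0.075]
  xyz:
    - [-0.001,0,0.007]
    - [0,0,0.005]
    - [0,0,0.002]
    - [0,0,0]
    - [0,0,0]
  twist:
    - [0,0,0]
    - [0,0,0]
    - [0,0,0]
    - [0,0,0]
    - [0,0,0]

```text
clock: 12.1
position: [0.4557, -0.1156, -0.0325]
tool_rot: [3.142, 0.0, -0.525]
force: [-0.0, 0.1, 0.0]
grip_width: 0.0746
finger_force: 0.0
```

Request:
apply_moves:
  claw: [0.075,0.075,0.075]
  xyz:
    - [0,0,0.0015]
    - [0,0,0.001]
    - [0,0,0]
  twist:
    - [0,0,0]
    - [0,0,0]
    - [0,0,0]

```text
clock: 12.4
position: [0.4557, -0.1156, -0.035]
tool_rot: [3.142, 0.0, -0.525]
force: [0.7, -0.1, 0.7]
grip_width: 0.0752
finger_force: 0.0
```

Request:
apply_moves:
  claw: [0.075,0.075,0.075]
  xyz:
    - [0,0,0.001]
    - [0,0,0.001]
    - [0,0,0]
  twist:
    - [0,0,0]
    - [0,0,0]
    - [0,0,0]

```text
clock: 12.7
position: [0.4557, -0.1156, -0.037]
tool_rot: [3.142, 0.0, -0.525]
force: [-0.5, -0.0, 0.7]
grip_width: 0.075
finger_force: 0.0
```

Request:
apply_moves:
  claw: [0.067,0.067,0.067,0.067]
  xyz:
    - [0,0,0]
    - [0,0,0]
    - [0,0,0]
    - [0,0,0]
  twist:
    - [0,0,0]
    - [0,0,0]
    - [0,0,0]
    - [0,0,0]

```text
clock: 13.1
position: [0.4558, -0.1156, -0.0368]
tool_rot: [-3.142, -0.0, -0.525]
force: [-1.0, 0.5, 3.9]
grip_width: 0.0673
finger_force: 2.4
```

Request:
apply_moves:
  claw: [0.067,0.067]
  xyz:
    - [0,0,0.001]
    - [0,0,0]
  twist:
    - [0,0,0]
    - [0,0,0]

```text
clock: 13.3
position: [0.4559, -0.1156, -0.037]
tool_rot: [-3.141, -0.0, -0.525]
force: [-6.7, 1.4, 34.2]
grip_width: 0.0667
finger_force: 16.9
```

```bash
python3 - <<'E'
from h import *
f=bot.grab_frame("scene"); save(f,"s8"); p=bot.observe()["position"]; print(p,bot.observe()["force"])
i=f["img"][190:270,170:270]
cv2.imwrite("pics/s8c.png",cv2.resize(i[...,::-1],(750,600),interpolation=cv2.INTER_CUBIC))
E
```

```text
[ 0.45587166 -0.11559008 -0.03698092] [-6.55173267  2.16900344 34.35407524]
```

View pics/s8c.png

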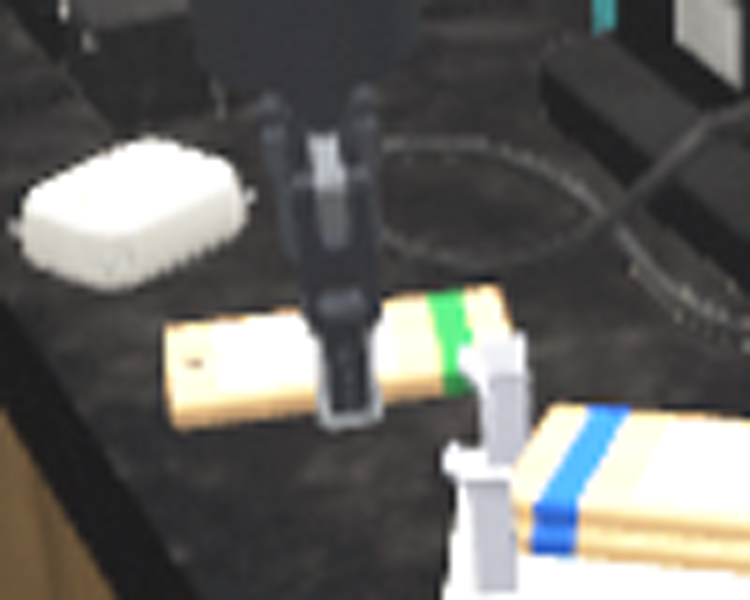

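The tips touch the counter (34 N), at crop (350,425) beside the board's middle. I raise a little and then close.

Request:
apply_moves:
  claw: [0.067,0.067,0.05,0.05,0.05,0.05,0.05]
  xyz:
    - [0,0,-0.003]
    - [0,0,-0.0015]
    - [0,0,0]
    - [0,0,0]
    - [0,0,0]
    - [0,0,0]
    - [0,0,0]
  twist:
    - [0,0,0]
    - [0,0,0]
    - [0,0,0]
    - [0,0,0]
    - [0,0,0]
    - [0,0,0]
    - [0,0,0]
  force: 35

```text
clock: 14.05
position: [0.4559, -0.1157, -0.0331]
tool_rot: [-3.142, -0.0, -0.525]
force: [-2.6, 0.2, 16.9]
grip_width: 0.0594
finger_force: 33.8
```

Request:
apply_moves:
  claw: [0.05,0.05,0.05,0.05,0.05,0.05,0.05,0.05,0.05,0.05,0.05,0.05,0.05,0.05,0.05]
  xyz:
    - [0,0,-0.008]
    - [0,0,-0.015]
    - [0,0,-0.03]
    - [0,0,-0.03]
    - [0,0,-0.03]
    - [0,0,0]
    - [0.01,0.018,0]
    - [0.015,0.028,0]
    - [0.015,0.028,0]
    - [0.015,0.028,0]
    - [0.015,0.028,0]
    - [0.015,0.028,0]
    - [0.0145,0.0255,0]
    - [0,0,0]
    - [0,0,0]
  twist:
    - [0,0,0]
    - [0,0,0]
    - [0,0,0]
    - [0,0,0]
    - [0,0,0]
    - [0,0,0]
    - [0,0,0]
    - [0,0,0]
    - [0,0,0]
    - [0,0,0]
    - [0,0,0]
    - [0,0,0]
    - [0,0,0.09]
    - [0,0,0.089]
    - [0,0,0]

```text
clock: 15.55
position: [0.4492, -0.3246, 0.0787]
tool_rot: [3.141, 0.001, -0.707]
force: [-0.1, -0.6, -0.7]
grip_width: 0.059
finger_force: 39.2
```

```bash
python3 hd.py; python3 - <<'E'
from h import *
f=bot.grab_frame("scene"); save(f,"s9"); t=bot.grab_frame("top"); save(t,"t9"); p=bot.observe()["position"]
a=f["img"][180:280,200:330]; b=t["img"][200:300,250:350]
cv2.imwrite("pics/s9c.png",np.hstack([cv2.resize(a[...,::-1],(442,340),interpolation=cv2.INTER_CUBIC),cv2.resize(b[...,::-1],(340,340),interpolation=cv2.INTER_CUBIC)]))
E
```

```text
red x,y,w,h,area [322, 189, 13, 17, 158] [328.2 197.2]
red x,y,w,h,area [370, 325, 9, 8, 40] [373.7 328.6]
force [ 0.1 -0.2 -1. ] [ 0.4495 -0.3238  0.0788]
```

View pics/s9c.png

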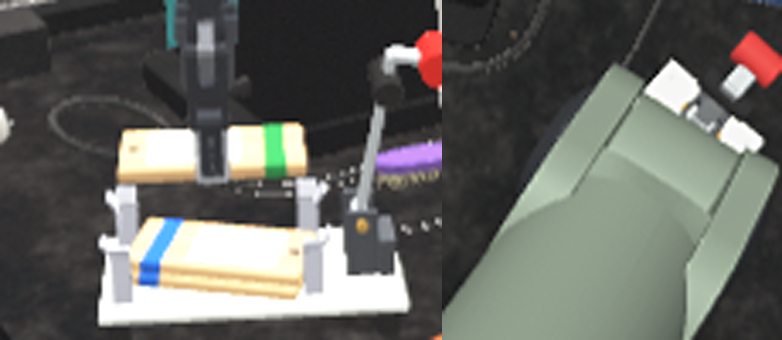

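The board hangs level above the guides, its middle under the fingers and the green end towards the hinge. The top view is blocked by the arm. I'll check the held board numerically against the prediction.

```bash
python3 - <<'E'
from h import *
f=bot.grab_frame("scene"); hsv=cv2.cvtColor(f["img"],cv2.COLOR_RGB2HSV); s=bot.observe(); p=s["position"]; yaw=s["tool_rot"][2]
hx=np.array([np.cos(yaw),np.sin(yaw),0]);hy=np.array([-hx[1],hx[0],0])
zb=p[2]+.0331
def P(x,y,z,o=p): return proj(f,np.array([o[0],o[1],0])+x*hx+y*hy+[0,0,z]).round(1).tolist()
print("pred held corners: top",[P(x,y,zb+.01) for x,y in((-.06,-.03),(.06,-.03),(.06,.03),(-.06,.03))],"bot",[P(x,-.03,zb) for x in(-.06,.06)])
# wood segmentation
wood=((hsv[...,0]<30)&(hsv[...,1]>50)&(hsv[...,2]>140))|((hsv[...,2]>200)&(hsv[...,1]<60))|((hsv[...,0]>45)&(hsv[...,0]<80)&(hsv[...,1]>100)&(hsv[...,2]>100))
m=np.zeros_like(wood); m[212:236,230:295]=wood[212:236,230:295]
v,u=np.nonzero(m); print("seen u",u.min(),u.max())
for c in (236,240,286,288): print(c,v[u==c].min() if (u==c).any() else None, v[u==c].max() if (u==c).any() else None)
# pile prediction: top board corners for holder centre
o=np.array([.450,-.3243,0])
print("pred pile top",[P(x,y,.048,o) for x,y in((-.06,-.03),(.06,-.03),(.06,.03),(-.06,.03))],"low",[P(x,-.03,.028,o) for x in(-.06,.06)])
print("pred plate",[P(x,-.052,.028,o) for x in(-.078,.122)])
E
```

```text
pred held corners: top [[234.7, 230.2], [290.8, 227.7], [289.2, 215.9], [236.2, 218.1]] bot [[235.0, 234.3], [290.9, 231.9]]
seen u 234 294
236 218 235
240 218 233
286 216 231
288 216 235
pred pile top [[237.3, 260.4], [291.7, 257.9], [290.1, 244.8], [238.6, 247.1]] low [[237.9, 268.2], [291.9, 265.7]]
pred plate [[229.1, 274.0], [320.7, 269.7]]
```

The held board and the plate match the prediction within a pixel or so. Lowering it now.

Request:
apply_moves:
  claw: [0.05,0.05,0.05,0.05,0.05,0.05,0.05]
  xyz:
    - [0,0,0.01]
    - [0,0,0.015]
    - [0,0,0.015]
    - [0,0,0.01]
    - [0,0,0.006]
    - [0,0,0.004]
    - [0,0,0]
  twist:
    - [0,0,0]
    - [0,0,0]
    - [0,0,0]
    - [0,0,0]
    - [0,0,0]
    - [0,0,0]
    - [0,0,0]

```text
clock: 16.45
position: [0.4498, -0.3242, 0.0194]
tool_rot: [3.142, 0.0, -0.704]
force: [-1.4, 0.2, -0.1]
grip_width: 0.0586
finger_force: 39.2
```

Request:
apply_moves:
  claw: [0.05,0.05,0.05]
  xyz:
    - [0,0,0.001]
    - [0,0,0.001]
    - [0,0,0]
  twist:
    - [0,0,0]
    - [0,0,0]
    - [0,0,0]

```text
clock: 16.75
position: [0.45, -0.3243, 0.0178]
tool_rot: [-3.142, -0.0, -0.704]
force: [0.0, -0.2, 0.6]
grip_width: 0.0587
finger_force: 39.2
```

Request:
apply_moves:
  claw: [0.05,0.05]
  xyz:
    - [0,0,0.0015]
    - [0,0,0]
  twist:
    - [0,0,0]
    - [0,0,0]

```text
clock: 16.95
position: [0.4499, -0.3242, 0.016]
tool_rot: [-3.142, 0.0, -0.704]
force: [-0.2, 0.5, -1.0]
grip_width: 0.0584
finger_force: 39.2
```

Request:
apply_moves:
  claw: [0.05,0.05]
  xyz:
    - [0,0,0.001]
    - [0,0,0]
  twist:
    - [0,0,0]
    - [0,0,0]

```text
clock: 17.15
position: [0.4499, -0.3243, 0.0151]
tool_rot: [-3.142, -0.0, -0.704]
force: [0.8, 0.0, 0.1]
grip_width: 0.0586
finger_force: 39.3
```

Request:
apply_moves:
  claw: [0.05,0.05]
  xyz:
    - [0,0,0.001]
    - [0,0,0]
  twist:
    - [0,0,0]
    - [0,0,0]

```text
clock: 17.35
position: [0.4499, -0.3243, 0.015]
tool_rot: [-3.141, -0.0, -0.704]
force: [-6.8, 4.1, 22.3]
grip_width: 0.0588
finger_force: 41.5
```

Request:
apply_moves:
  claw: [0.05,0.05]
  xyz:
    - [0,0,0.001]
    - [0,0,0]
  twist:
    - [0,0,0]
    - [0,0,0]

```text
clock: 17.55
position: [0.45, -0.3243, 0.0149]
tool_rot: [-3.141, -0.001, -0.704]
force: [-10.1, 8.2, 42.4]
grip_width: 0.0586
finger_force: 43.7
```

The board is seated, with contact at exactly the predicted height. I relax, open, and rise.

Request:
apply_moves:
  claw: [0.05,0.06,0.062,0.066,0.072,0.075,0.075,0.075,0.075,0.075,0.075]
  xyz:
    - [0,0,-0.0018]
    - [0,0,0]
    - [0,0,0]
    - [0,0,0]
    - [0,0,0]
    - [0,0,0]
    - [0,0,-0.01]
    - [0,0,-0.03]
    - [0,0,-0.04]
    - [0,0,-0.04]
    - [0,0,0]
  twist:
    - [0,0,0]
    - [0,0,0]
    - [0,0,0]
    - [0,0,0]
    - [0,0,0]
    - [0,0,0]
    - [0,0,0]
    - [0,0,0]
    - [0,0,0]
    - [0,0,0]
    - [0,0,0]

```text
clock: 18.65
position: [0.4519, -0.3257, 0.1404]
tool_rot: [-3.14, -0.007, -0.705]
force: [-0.4, -1.4, -0.7]
grip_width: 0.0751
finger_force: 0.0
```

```bash
python3 hd.py; python3 - <<'E'
from h import *
f=bot.grab_frame("scene"); hsv=cv2.cvtColor(f["img"],cv2.COLOR_RGB2HSV)
yaw=-.7034; hx=np.array([np.cos(yaw),np.sin(yaw),0]);hy=np.array([-hx[1],hx[0],0]);o=np.array([.450,-.3243,0])
P=lambda x,y,z: proj(f,o+x*hx+y*hy+[0,0,z]).round(1).tolist()
g=((hsv[...,0]>45)&(hsv[...,0]<80)&(hsv[...,1]>100)&(hsv[...,2]>100)); g[:,:225]=0;g[:,330:]=0;g[:200]=0;g[290:]=0
v,u=np.nonzero(g); print("green",u.min(),u.max(),v.min(),v.max(),u.mean(),v.mean())
print("pred band far/near/low",P(.04,.03,.058),P(.04,-.03,.058),P(.04,-.03,.048))
print([(np.round(d["position"],3),round(d["score"],2)) for d in bot.find_in("scene","menu_board_mid")])
E
```

```text
red x,y,w,h,area [322, 189, 13, 17, 158] [328.2 197.2]
red x,y,w,h,area [370, 325, 9, 8, 41] [373.8 328.5]
force [ 0.2 -0.  -1.2] [ 0.451  -0.3251  0.138 ]
green 279 284 241 256 281.2674418604651 248.77906976744185
pred band far/near/low [281.5, 241.4] [282.5, 254.4] [282.6, 258.4]
[(array([ 0.442, -0.331,  0.058]), 0.87), (array([ 0.533, -0.411,  0.169]), 0.69)]
```

The board lies where it should (band within 2 px), and the arm is still open. Next I re-grasp the handle from above, deeper this time.

Request:
apply_moves:
  claw: [0.06,0.06,0.06,0.06,0.06,0.06,0.06,0.06,0.06,0.06,0.06,0.06]
  xyz:
    - [0,0,-0.025]
    - [0,0,-0.03]
    - [0.02,0,0]
    - [0.035,0,0]
    - [0.035,0,0]
    - [0.035,0,0]
    - [0.018,0,0]
    - [0,0,0.01]
    - [0,0,0.02]
    - [0,0,0.02]
    - [0,0,0.009]
    - [0,0,0]
  twist:
    - [0,0,0]
    - [0,0,0]
    - [0,0,0]
    - [0,0,0]
    - [0,0,0]
    - [0,0,0]
    - [0,0,0]
    - [0,0,0]
    - [0,0,0]
    - [0,0,0]
    - [0,0,0]
    - [0,0,0]

```text
clock: 20.0
position: [0.5578, -0.416, 0.129]
tool_rot: [3.141, 0.003, -0.704]
force: [0.7, -0.6, -0.2]
grip_width: 0.06
finger_force: 0.0
```

```bash
python3 hd.py
```

```text
red x,y,w,h,area [370, 325, 9, 8, 40] [373.7 328.6]
force [0.3 1.1 1. ] [ 0.5584 -0.4165  0.1304]
```

Request:
apply_moves:
  claw: [0.06,0.045,0.03,0.03,0.03,0.03,0.03]
  xyz:
    - [0.001,0,-0.002]
    - [0,0,0]
    - [0,0,0]
    - [0,0,0]
    - [0,0,0]
    - [0,0,0]
    - [0,0,0]
  twist:
    - [0,0,0]
    - [0,0,0]
    - [0,0,0]
    - [0,0,0]
    - [0,0,0]
    - [0,0,0]
    - [0,0,0]
  force: 60

```text
clock: 20.75
position: [0.5604, -0.4173, 0.1342]
tool_rot: [-3.141, -0.002, -0.704]
force: [-0.2, 2.6, 7.7]
grip_width: 0.0351
finger_force: 59.9
```

Request:
apply_moves:
  claw: [0.03,0.03,0.03,0.03,0.03,0.03,0.03,0.03,0.03,0.03,0.03,0.03,0.03,0.03,0.03,0.03,0.03,0.03,0.03,0.03]
  xyz:
    - [-0.0048,0,-0.0021]
    - [-0.0048,0,-0.0019]
    - [-0.0049,0,-0.0016]
    - [-0.005,0,-0.0015]
    - [-0.0051,0,-0.0012]
    - [-0.0051,0,-0.001]
    - [-0.0051,0,-0.0008]
    - [-0.0052,0,-0.0005]
    - [-0.0052,0,-0.0003]
    - [-0.0052,0,-0.0001]
    - [-0.0052,0,0.0001]
    - [-0.0052,0,0.0003]
    - [-0.0051,0,0.0006]
    - [-0.0052,0,0.0008]
    - [-0.0051,0,0.0011]
    - [-0.005,0,0.0012]
    - [-0.005,0,0.0015]
    - [-0.0049,0,0.0017]
    - [-0.0049,0,0.0019]
    - [-0.0047,0,0.0021]
  twist:
    - [0,0,0]
    - [0,0,0]
    - [0,0,0]
    - [0,0,0]
    - [0,0,0]
    - [0,0,0]
    - [0,0,0]
    - [0,0,0]
    - [0,0,0]
    - [0,0,0]
    - [0,0,0]
    - [0,0,0]
    - [0,0,0]
    - [0,0,0]
    - [0,0,0]
    - [0,0,0]
    - [0,0,0]
    - [0,0,0]
    - [0,0,0]
    - [0,0,0]

```text
clock: 22.75
position: [0.4837, -0.3522, 0.1338]
tool_rot: [-3.141, -0.002, -0.704]
force: [2.7, 2.6, 9.2]
grip_width: 0.0349
finger_force: 61.9
```

```bash
cat > ang.py <<'E'
from h import *
f=bot.grab_frame("scene");save(f,"a%d"%int(bot.observe()["clock"]*100));hx=np.array([.763,-.647,0]);hy=np.array([.647,.763,0]);H=np.array([.5225,-.3858,.068])
s=bot.observe();d=s["position"]-H; print("tcp rel hinge hx,z",(d@hx).round(4),d[2].round(4),"F",s["force"].round(1),"w",s["grip_width"])
# angle from red outline: fit barrel outline (near end disc r13mm) vs mask
hsv=cv2.cvtColor(f["img"],cv2.COLOR_RGB2HSV); red=(((hsv[...,0]<5)|(hsv[...,0]>174))&(hsv[...,1]>160)&(hsv[...,2]>90)); red[:,340:]=0
v,u=np.nonzero(red); print("red bbox",u.min() if len(u) else 0,u.max() if len(u) else 0,v.min() if len(u) else 0,v.max() if len(u) else 0,len(u))
for a in np.arange(-.1,1.8,.1):
    t=a+.2552;c=H-.1188*np.cos(t)*hx+[0,0,.1188*np.sin(t)]
    q=np.array([proj(f,c+s*.018*hy+.013*(np.cos(k)*hx+np.array([0,0,np.sin(k)]))) for s in(1,-1) for k in np.linspace(0,6.28,30)])
    print(round(a,1),q[:,0].min().round(1),q[:,0].max().round(1),q[:,1].min().round(1),q[:,1].max().round(1),end=" | ")
E
python3 ang.py
```

```text
tcp rel hinge hx,z -0.0522 0.0654 F [ 0.7  3.7 13.4] w 0.03496958255815273
red bbox 288 292 189 205 73
-0.1 247.6 259.6 229.0 246.9 | 0.0 248.4 260.4 224.4 242.2 | 0.1 249.8 261.8 219.7 237.6 | 0.2 251.6 263.7 215.2 233.0 | 0.3 254.1 266.1 210.9 228.7 | 0.4 257.0 269.1 206.7 224.5 | 0.5 260.4 272.5 202.8 220.6 | 0.6 264.2 276.4 199.2 216.9 | 0.7 268.3 280.7 196.0 213.7 | 0.8 272.7 285.3 193.1 210.8 | 0.9 277.5 290.3 190.6 208.3 | 1.0 282.5 295.5 188.6 206.2 | 1.1 287.7 300.9 187.1 204.7 | 1.2 293.1 306.4 186.0 203.6 | 1.3 298.5 312.0 185.5 203.0 | 1.4 303.9 317.6 185.5 203.0 | 1.5 309.3 323.2 185.9 203.5 | 1.6 314.6 328.6 186.9 204.4 | 1.7 319.6 333.8 188.4 205.9 |
```

The arm is at about 0.93 rad and lags the tool by some 8 mm but is still held. Continuing.

Request:
apply_moves:
  claw: [0.03,0.03,0.03,0.03,0.03,0.03,0.03,0.03,0.03,0.03]
  xyz:
    - [-0.0047,0,0.0023]
    - [-0.0045,0,0.0026]
    - [-0.0044,0,0.0027]
    - [-0.0043,0,0.0029]
    - [-0.0042,0,0.0031]
    - [-0.0041,0,0.0032]
    - [-0.0039,0,0.0035]
    - [-0.0037,0,0.0036]
    - [-0.0036,0,0.0038]
    - [-0.0034,0,0.0039]
  twist:
    - [0,0,0]
    - [0,0,0]
    - [0,0,0]
    - [0,0,0]
    - [0,0,0]
    - [0,0,0]
    - [0,0,0]
    - [0,0,0]
    - [0,0,0]
    - [0,0,0]

```text
clock: 23.8
position: [0.4518, -0.3251, 0.1016]
tool_rot: [-3.141, -0.0, -0.704]
force: [-4.2, 7.0, 12.1]
grip_width: 0.0353
finger_force: 75.3
```

```bash
python3 ang.py | head -2
```

```text
tcp rel hinge hx,z -0.0937 0.033 F [-0.8  5.8  7.6] w 0.034902033069022245
red bbox 268 273 200 216 80
```

Request:
apply_moves:
  claw: [0.03,0.03,0.03,0.03,0.03,0.03,0.03,0.03]
  xyz:
    - [-0.003,0,0.0037]
    - [-0.003,0,0.0039]
    - [-0.003,0,0.004]
    - [-0.0028,0,0.0041]
    - [-0.0026,0,0.0042]
    - [-0.0024,0,0.0044]
    - [-0.0022,0,0.0045]
    - [-0.002,0,0.0046]
  twist:
    - [0,0,0]
    - [0,0,0]
    - [0,0,0]
    - [0,0,0]
    - [0,0,0]
    - [0,0,0]
    - [0,0,0]
    - [0,0,0]

```text
clock: 24.65
position: [0.436, -0.3117, 0.068]
tool_rot: [-3.141, -0.0, -0.704]
force: [5.0, 5.6, 4.6]
grip_width: 0.035
finger_force: 88.7
```

```bash
python3 ang.py | head -2
```

```text
tcp rel hinge hx,z -0.1141 -0.0006 F [3.  5.4 2.1] w 0.03497595761627562
red bbox 259 264 213 229 72
```

Request:
apply_moves:
  claw: [0.03,0.03,0.03,0.03,0.03,0.03]
  xyz:
    - [-0.0015,0,0.004]
    - [-0.0013,0,0.004]
    - [-0.001,0,0.004]
    - [-0.001,0,0.003]
    - [-0.001,0,0.003]
    - [0,0,0]
  twist:
    - [0,0,0]
    - [0,0,0]
    - [0,0,0]
    - [0,0,0]
    - [0,0,0]
    - [0,0,0]

```text
clock: 25.3
position: [0.432, -0.3082, 0.05]
tool_rot: [-3.141, -0.001, -0.703]
force: [1.2, 4.5, 7.2]
grip_width: 0.0351
finger_force: 95.0
```

```bash
python3 ang.py | head -2
```

```text
tcp rel hinge hx,z -0.1192 -0.0179 F [0.9 5.2 5.1] w 0.0348333683648101
red bbox 257 260 220 235 52
```

Request:
apply_moves:
  claw: [0.03,0.03,0.03,0.03]
  xyz:
    - [0,0,0.0025]
    - [0,0,0.0025]
    - [0,0,0.002]
    - [0,0,0]
  twist:
    - [0,0,0]
    - [0,0,0]
    - [0,0,0]
    - [0,0,0]

```text
clock: 25.75
position: [0.4308, -0.3074, 0.0426]
tool_rot: [-3.141, 0.002, -0.704]
force: [-0.8, 11.0, 5.0]
grip_width: 0.035
finger_force: 97.3
```

Request:
apply_moves:
  claw: [0.03,0.03]
  xyz:
    - [0,0,0.002]
    - [0,0,0]
  twist:
    - [0,0,0]
    - [0,0,0]

```text
clock: 25.95
position: [0.4307, -0.3071, 0.0406]
tool_rot: [-3.141, 0.002, -0.703]
force: [-3.6, 10.6, 7.4]
grip_width: 0.0346
finger_force: 98.0
```

```bash
python3 ang.py | head -2
```

```text
tcp rel hinge hx,z -0.121 -0.0273 F [-3.5 10.7  7.6] w 0.03479670796143958
red bbox 256 259 224 239 45
```

Request:
apply_moves:
  claw: [0.03,0.03]
  xyz:
    - [0,0,0.0015]
    - [0,0,0]
  twist:
    - [0,0,0]
    - [0,0,0]

```text
clock: 26.2
position: [0.4305, -0.307, 0.0391]
tool_rot: [-3.141, 0.003, -0.704]
force: [-3.0, 12.3, 7.2]
grip_width: 0.0347
finger_force: 98.6
```

Request:
apply_moves:
  claw: [0.03,0.03]
  xyz:
    - [0,0,0.0015]
    - [0,0,0]
  twist:
    - [0,0,0]
    - [0,0,0]

```text
clock: 26.4
position: [0.4304, -0.307, 0.0386]
tool_rot: [-3.141, 0.003, -0.705]
force: [-9.6, 18.1, 30.8]
grip_width: 0.0348
finger_force: 101.4
```

```bash
python3 ang.py | head -2
```

```text
tcp rel hinge hx,z -0.1212 -0.0294 F [-9.9 17.4 31. ] w 0.03458530752688863
red bbox 256 259 225 239 42
```

The roller has met the pile: the force stepped up while the handle stopped moving. I relax slightly, open slowly, and withdraw upward.

Request:
apply_moves:
  claw: [0.03,0.034,0.036,0.038,0.042,0.05,0.06,0.06,0.06,0.06,0.06,0.06,0.06,0.06]
  xyz:
    - [0,0,-0.0012]
    - [0,0,0]
    - [0,0,0]
    - [0,0,0]
    - [0,0,0]
    - [0,0,0]
    - [0,0,0]
    - [0,0,0]
    - [0,0,-0.015]
    - [0,0,-0.035]
    - [0,0,-0.045]
    - [0,0,-0.045]
    - [-0.04,0,-0.02]
    - [-0.04,0,0]
  twist:
    - [0,0,0]
    - [0,0,0]
    - [0,0,0]
    - [0,0,0]
    - [0,0,0]
    - [0,0,0]
    - [0,0,0]
    - [0,0,0]
    - [0,0,0]
    - [0,0,0]
    - [0,0,0]
    - [0,0,0]
    - [0,0,0]
    - [0,0,0]
  force: 25

```text
clock: 27.85
position: [0.3708, -0.2569, 0.2011]
tool_rot: [-3.141, -0.004, -0.705]
force: [0.4, 0.8, -1.4]
grip_width: 0.0602
finger_force: 0.0
```

```bash
python3 ang.py | cut -c1-150; python3 - <<'E'
from h import *
f=bot.grab_frame("scene"); hsv=cv2.cvtColor(f["img"],cv2.COLOR_RGB2HSV)
yaw=-.7034; hx=np.array([np.cos(yaw),np.sin(yaw),0]);hy=np.array([-hx[1],hx[0],0]);o=np.array([.450,-.3243,0])
P=lambda x,y,z: proj(f,o+x*hx+y*hy+[0,0,z]).round(1).tolist()
for n,(a,b) in {"green":(45,80),"blue":(95,120)}.items():
    g=((hsv[...,0]>a)&(hsv[...,0]<b)&(hsv[...,1]>100)&(hsv[...,2]>100)); g[:,:225]=0;g[:,310:]=0;g[:220]=0;g[290:]=0
    v,u=np.nonzero(g); print(n,u.min(),u.max(),v.min(),v.max(),len(u))
print("pred green far/near/low",P(.04,.03,.058),P(.04,-.03,.058),P(.04,-.03,.048),"blue low",P(-.04,-.03,.048),P(-.04,-.03,.028))
for q in("menu_board_mid","pile_low_mid","pager","terminal","pad","press_handle"): print(q,[(np.round(d["position"],3).tolist(),round(d["score"],2)) for d in bot.find_in("scene",q)[:2]])
E
```

```text
tcp rel hinge hx,z -0.2061 0.1315 F [-0.7 -0.7  2.7] w 0.05983249070840082
red bbox 248 259 224 241 177
-0.1 247.6 259.6 229.0 246.9 | 0.0 248.4 260.4 224.4 242.2 | 0.1 249.8 261.8 219.7 237.6 | 0.2 251.6 263.7 215.2 233.0 | 0.3 254.1 266.1 210.9 228.7 |
green 279 284 246 256 58
blue 241 246 260 263 23
pred green far/near/low [281.5, 241.4] [282.5, 254.4] [282.6, 258.4] blue low [246.4, 260.0] [246.9, 267.8]
menu_board_mid [([0.431, -0.338, 0.056], 0.71)]
pile_low_mid [([0.434, -0.345, 0.034], 0.76)]
pager [([0.448, 0.01, 0.025], 0.62)]
terminal [([0.438, -0.599, 0.035], 0.74)]
pad [([0.681, -0.436, 0.011], 0.65)]
press_handle [([0.449, -0.328, 0.07], 0.77)]
```

The handle outline matches arm angle 0.0, the level at which it rests on three boards. The band is in place and the bystanders are unmoved, so I hand in.

```bash
python3 -c "
from workcell import bot
print(bot.job_done())"
```

```text
the job is handed in; nothing more can be done
None
```

I handed the job in at about 28 s of the 72 s allowed. The green-banded board lies flat on the two blue-banded boards inside the guides, the arm was lowered gently, and its roller rests on the pile. The pager, card terminal and notebook were not touched.

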